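# Push the row of sample jars home and latch it

### The arm

A 6-joint arm with a two-finger parallel gripper is mounted at the origin on a cart in front of the work surface, level with it; the furniture and walls round the work are solid. World frame = base frame: x ahead of the robot, y to its left, z up, the work surface at z = 0. Lengths are in m, angles in rad, forces in N, time in s.
With the tool pointing down it reaches from about 0.25 to 0.725 m from the base axis. Payload 9.7 kg.
Tool frame: the origin (TCP) lies midway between the tips of the shut fingers; the grasp point (between the pads) lies 19 mm behind it; z points along the fingers, x is the direction in which the jaws open and shut, and the axes are right-handed (so a half turn about z gives the same grasp; the last joint's range is limited). The gripper opens to 85 mm and grips with 20 to 120 N. Pads are 22 mm wide; open, the fingers measure 114 mm over their backs; the gripper's body (76 mm by 85 mm) begins 54 mm behind the grasp point. The pads swing forward as they close: fully open they stand 13 mm farther back than shut.
Start: joints at [1.135, 0.087, 0.176, 1.66, 0, 1.571], TCP at [0.232, 0.499, 0.231] pointing down, gripper open.
Joint ranges: [-3.13, 3.13], [-0.85, 1.81], [-1.15, 1.24], [-2.2, 2.28], [-1.44, 1.52], [-3.14, 3.14]. Speed limits (rad/s): [2.22, 2.22, 2.57, 3.14, 3.14, 3.14].

### API

Orientations are given as a unit quaternion [w, x, y, z].
In Python, from station import monitor, read_camera, ticket gives the robot as it stands.
- The arm moves only by the tool step_arm, never from a script. Its argument "steps" is a list of rows, each an object with "hand": the opening, from -1 (shut) to 1 (fully open); "delta_pos": the shift along the world's x, y, z in mm, a list of three; "delta_rot": the turn, a rotation vector about the world's x, y, z in rad, a list of three. A call has exactly 10 rows; each row is the pose to reach, as a shift and turn from the pose commanded when the call began; what a row does not reach only later rows make up. A row lasts 1/12 s, in which the tool goes at most 41.7 mm and 7.16 degrees, less where a joint would pass 70% of its speed; a pose out of reach is approached as far as the arm can. A call with a gripper value outside its range is refused whole. The fingers move at their own pace and stop on an object; "squeeze" is the grip in N (left out, the last holds). Time passes only in rows, so rows that repeat a pose let the fingers close, or fill a call up. It gives the time, the measured TCP pose, the force and the opening at its end, in the units of the state.
- monitor.read_state(): the state, without advancing time (a new reading comes with each control period).
- read_camera(name): name is "scene" or "top" or "wrist"; returns a dict with "color" (400x640x3 uint8, red, green, blue), "mtx" (3x3 intrinsics, pixels), "eye" and "attitude" of the camera in the world; the wrist camera has in their place "mount" (4x4, takes a point from camera to tool coordinates, whose origin is the TCP and whose axes are the tool frame's). Camera axes: x right, y down, z forward; pixel columns grow to the right and rows downward; lengths in m; the calibration is good to about 2 mm. A picture is of the moment at which its call begins: read the wrist's pose just before it. There is no depth.
- ticket.finish_job(): hands the job in, once; it reports no verdict.
The state is a dict: "time_s": time; "joint_pos": joint angles; "qd": joint speeds; "effort": joint torques, N m; "eef_pos": TCP position; "tcp_rot": TCP orientation; "wrist_force": force on the tool from outside, world axes, zero at the start; "wrist_torque": the same for the moment, N m; "width": finger opening in m.
Only numpy, scipy, OpenCV 4.12 (cv2) and the standard library are available. Lean on these libraries where they do the work, as an engineer would, in place of code of your own. Each camera call takes 0.05 s, during which the arm holds its last target.

### The job

Push the row of three sample jars along the rail from its rear end, as one row that stays together, until the front jar is fully home against the end stop. Then push the latch bar fully in by its red tab, so that it closes the rail behind the last jar. Only push: do not take hold of the jars or the tab, keep the jars upright and on the rail, leave everything else where it stands, and finish clear of everything.

Things in the scene. Friction and masses are not known exactly. Their poses are not given: they have to be found in the camera images.
- rail: Fixed aluminium base 400 x 84 x 8 mm with a straight channel between steel side guides. Origin under its middle, on the bench; +x runs along the channel to the end stop, +y across to the latch side (nearer the robot). Channel: x = -180 to 180 mm, open at the rear, floor 8 mm above the bench, 58 mm wide inside; guides 4 mm thick, tops 20 mm above the bench.
- latch_guide (a point): Top centre of the fixed blue guide block through which the latch bar slides, at rail x = 5, y = 52 mm: 44 mm along the rail, 30 mm across, 43 mm high above the bench.
- stop_face (a point): Centre of the end stop's rubber face at the level of the channel floor, 180 mm along +x from the rail's origin, same axes as the rail. The blue end stop stands behind it, 76 mm wide, 52 mm above the bench.
- jar_blue_mid (a point): Centre (half-way up) of the white sample jar with the blue screw cap: 54 mm diameter, 64 mm high, about 0.12 kg, loose, standing upright on the channel floor (its centre 40 mm above the bench). The three jars stand touching in a row, in any order, 50 to 110 mm short of the stop; with the row home the last centre is 134 mm from the stop face.
- jar_black_mid (a point): Centre (half-way up) of the white sample jar with the black screw cap: 54 mm diameter, 64 mm high, about 0.12 kg, loose, standing upright on the channel floor (its centre 40 mm above the bench). The three jars stand touching in a row, in any order, 50 to 110 mm short of the stop; with the row home the last centre is 134 mm from the stop face.
- jar_red_mid (a point): Centre (half-way up) of the white sample jar with the red screw cap: 54 mm diameter, 64 mm high, about 0.12 kg, loose, standing upright on the channel floor (its centre 40 mm above the bench). The three jars stand touching in a row, in any order, 50 to 110 mm short of the stop; with the row home the last centre is 134 mm from the stop face.
- latch_tab (a point): Centre of the red upright tab at the outer end of the latch bar: 30 mm along rail x, 8 mm thick along rail y, 21 to 63 mm above the bench. The steel bar (14 mm wide, 24 to 36 mm above the bench) runs 77 mm from it towards the channel. Pushed on its outer face towards rail -y, it sends the bar across the channel 168 to 182 mm from the stop face: just behind the jars when home.
- latch (a joint): Travel of the latch bar in m: 0 fully open (bar clear of the channel), 0.040 fully in, against its own limit. It starts 0 to 0.010 in. It slides with about 1.5 N of friction and stays where it is left.
- push_button: Bystander, loose: spare push button with green top, 35 mm wide, 49 mm high, on the bench beside the rail on the latch side. Origin at the centre of its underside.
- grease_tin: Bystander, loose: blue tin with white lid, 69 mm diameter, 44 mm high, on the far side of the rail. Origin at the centre of its underside.
- check_weight: Bystander, loose: brass check weight, 38 mm diameter, 66 mm high, on the right. Origin at the centre of its underside.
- rubber_foot_0: Bystander, loose: black rubber foot, 52 mm diameter, 36 mm high, on the left. Origin at the centre of its underside.
- rubber_foot_1: Bystander, loose: black rubber foot, 52 mm diameter, 36 mm high, on the left. Origin at the centre of its underside.
- tape_black: Bystander, loose: roll of black tape, 64 mm diameter, 18 mm high, lying on the left. Origin at the centre of its underside.
Things that resemble listed ones, but are neither listed nor needed, are in the scene too. What is shaped like the part that bears jar_black_mid but purple or turquoise is not meant.

How it is judged:
By the outcome, as a careful person would: the job done as asked, in the order asked, and still so for the second after the job is handed in, with the robot touching nothing.
It also fails if it takes over 45 s, if anything falls off the work surface, if the arm or the gripper's body presses on something with over 40 N, if the wrist force passes 120 N, or if a joint passes its speed limit or range.

## Working session

There is one attempt and no reset: what is moved stays moved. The work goes in short steps, Python scripts to look and compute and a tool call to move; the robot and the scene stay as the last step left them, time stands still between calls to the robot, and variables do not carry over. Pictures are saved under pics/ and viewed, and the job is handed in when it is done.

Besides the shell and the picture viewer there is one more tool, called after "Emit:" by a JSON object that holds its "op" and its "data". step_arm: Moves the arm, as the interface text tells. Its arguments: {"type":"object","properties":{"steps":{"type":"array","items":{"type":"object","properties":{"hand":{"type":"number"},"delta_pos":{"type":"array","items":{"type":"number"}},"delta_rot":{"type":"array","items":{"type":"number"}}}}},"squeeze":{"type":"number"}},"required":["steps"]}

```bash
ls; mkdir -p pics; python3 - <<'E'
from station import monitor, read_camera, ticket
import cv2,numpy as np,pickle
s=monitor.read_state();print(s)
d={}
for n in("scene","top","wrist"):
    c=read_camera(n);d[n]=c
    cv2.imwrite(f"pics/{n}0.png",c["color"][:,:,::-1])
    print(n,{k:np.round(v,4).tolist() if not isinstance(v,str) else v for k,v in c.items() if k!="color"})
pickle.dump(d,open("c0.pkl","wb"))
E
```

```text
pics
{'time_s': 0.0, 'joint_pos': array([ 1.13500926e+00,  8.74501994e-02,  1.75119964e-01,  1.65978570e+00,
       -3.51910255e-06,  1.57081413e+00]), 'qd': array([ 0.00108471, -0.00210038, -0.00096058,  0.00041237,  0.00039158,
        0.00031399]), 'effort': array([-1.10361594e-03, -5.20392430e+01,  4.64802933e+01,  1.61680696e-02,
       -7.55858582e-05, -1.37618770e-05]), 'eef_pos': array([0.23207256, 0.49838812, 0.23058122]), 'tcp_rot': array([ 3.56153121e-04,  8.43249535e-01,  5.37521894e-01, -5.55427904e-04]), 'wrist_force': array([ 0.24939094, -0.31582392,  0.35916666]), 'wrist_torque': array([ 0.00686326, -0.01709084,  0.01970887]), 'width': 0.08510521356239009}
scene {'mtx': [[481.0079, 0.0, 325.1159], [0.0, 481.0079, 197.3146], [0.0, 0.0, 1.0]], 'eye': [-0.4479, -0.8124, 0.7267], 'attitude': [-0.4682, 0.776, -0.3638, 0.2153]}
top {'mtx': [[370.2889, 0.0, 319.3329], [0.0, 370.2889, 194.6624], [0.0, 0.0, 1.0]], 'eye': [0.3549, 0.0163, 1.0235], 'attitude': [0.0582, -0.7045, 0.705, -0.0567]}
wrist {'mtx': [[348.59, 0.0, 322.9156], [0.0, 348.59, 200.2666], [0.0, 0.0, 1.0]], 'mount': [[1.0, -0.0008, 0.001, 0.0004], [0.0004, 0.9486, 0.3165, -0.0802], [-0.0012, -0.3165, 0.9486, -0.1417], [0.0, 0.0, 0.0, 1.0]]}
```

View pics/scene0.png

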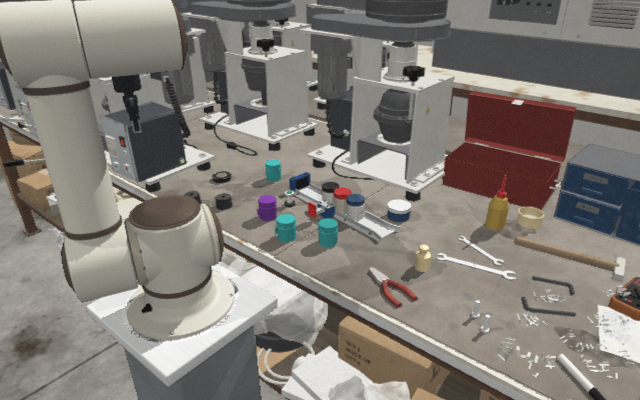

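View pics/top0.png

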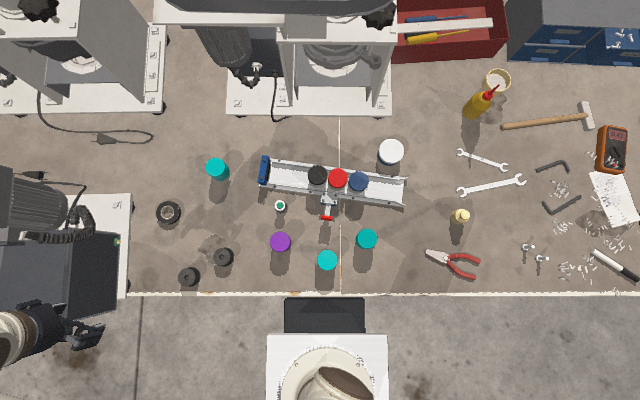

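```bash
python3 - <<'E'
import cv2,pickle
d=pickle.load(open("c0.pkl","rb"))
a=d["top"]["color"][:,:,::-1][140:290,250:420]
cv2.imwrite("pics/topz.png",cv2.resize(a,None,fx=4.5,fy=4,interpolation=cv2.INTER_CUBIC)[:600,:800])
a=d["scene"]["color"][:,:,::-1][150:270,240:440]
cv2.imwrite("pics/scz.png",cv2.resize(a,None,fx=4,fy=4,interpolation=cv2.INTER_CUBIC))
E
```

```text
(no output)
```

View pics/topz.png

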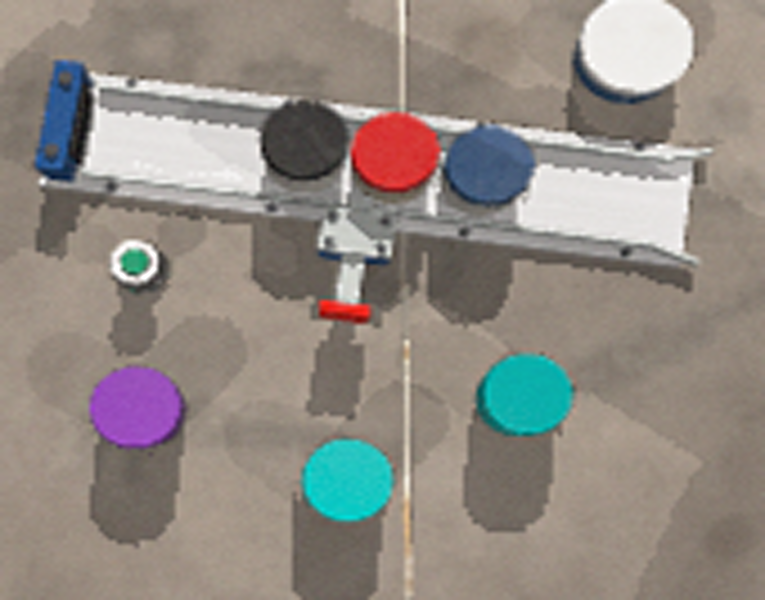

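View pics/scz.png

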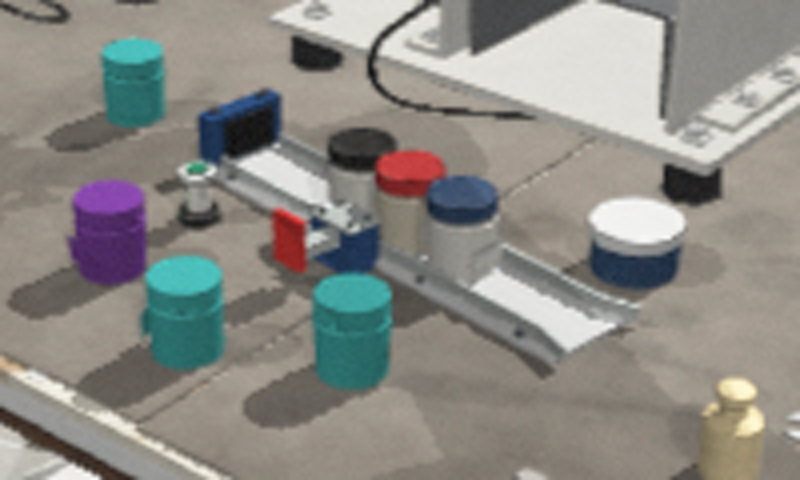

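View pics/wrist0.png

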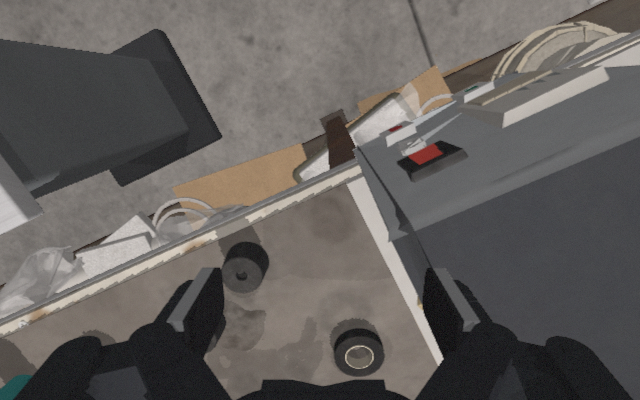

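```bash
cat > h.py <<'E'
import numpy as np
from scipy.spatial.transform import Rotation as R
def rot(q): return R.from_quat(np.roll(q,-1)).as_matrix()
def unproj(cam,uv,z):
    r=rot(cam["attitude"])@np.linalg.inv(cam["mtx"])@[uv[0],uv[1],1.]
    e=np.array(cam["eye"]); return e+r*(z-e[2])/r[2]
def proj(cam,p):
    c=rot(cam["attitude"]).T@(np.asarray(p)-cam["eye"]); c=cam["mtx"]@c; return c[:2]/c[2]
E
cat > m.py <<'E'
import pickle,numpy as np
from h import *
from scipy.optimize import least_squares
d=pickle.load(open("c0.pkl","rb"));t=d["top"];s=d["scene"]
Z=lambda u,v:(250+u/4.5-.4,140+v/4-.4)
S=lambda u,v:(240+u/4-.4,150+v/4-.4)
P={"black":(304,139,.072),"red":(395,151,.072),"blue":(489,164,.072),"tab":(344,311,.063),"guide":(355,233,.043),"button":(135,262,.049),"purple":(136,405,.072),"teal1":(525,393,.072),"teal2":(348,480,.072),"tin":(637,45,.044),"stopmid":(63,119,.052)}
W={k:unproj(t,Z(u,v),z) for k,(u,v,z) in P.items()}
Q={"black":(362,147,.072),"red":(411,171,.072),"blue":(463,196,.072),"tin":(637,217,.044)}
for k,v in W.items(): print(k,np.round(v*1000,1), np.round(unproj(s,S(*Q[k][:2]),Q[k][2])*1000,1) if k in Q else "")
# rail fit: parms x,y,yaw,jar first pos
def f(p):
    c,sn=np.cos(p[2]),np.sin(p[2]);M=np.array([[c,-sn],[sn,c]]);o=p[:2]
    r=[]
    for i,k in enumerate(("black","red","blue")): r+=list(M.T@(W[k][:2]-o)-[p[3]-54*i/1000,0])
    r+=list(M.T@(W["guide"][:2]-o)-[.005,.052])
    tb=M.T@(W["tab"][:2]-o); r+=[tb[0]-.005]
    f.t=tb
    q=M.T@(W["stopmid"][:2]-o); r+=[q[1]]; f.q=q
    return np.array(r)
a=least_squares(f,[.4,.02,1.4,.06])
print(a.x,np.degrees(a.x[2]),"res mm",np.round(f(a.x)*1000,1),"tab",f.t,"stop",f.q)
E
python3 m.py
```

```text
black [565.2  24.   72. ] [558.3  17.3  72. ]
red [557.1 -29.   72. ] [550.7 -36.   72. ]
blue [548.4 -83.7  72. ] [543.6 -89.2  72. ]
tab [452.8   0.9  63. ] 
guide [507.2  -6.1  43. ] 
button [486.9 123.9  49. ] 
purple [391.8 119.2  72. ] 
teal1 [ 399.3 -101.5   72. ] 
teal2 [344.6  -0.8  72. ] 
tin [ 636.9 -177.9   44. ] [ 640.8 -177.1   44. ]
stopmid [583.6 168.3  52. ] 
[ 0.55824309 -0.01845748  1.43366884  0.04281766] 82.14317374328951 res mm [ 0.2 -1.1  0.6 -0.4 -0.8  0.8  0.2  0.2 -0.2  0.4] tab [0.00476892 0.10711606] stop [0.18841666 0.00044983]
```

```bash
cat > ov.py <<'E'
import cv2,pickle,numpy as np
from h import *
d=pickle.load(open("c0.pkl","rb"))
o=np.array([.5582,-.0185]);y=np.radians(82.14)
M=np.array([[np.cos(y),-np.sin(y)],[np.sin(y),np.cos(y)]])
def w(x,yy,z): return np.r_[o+M@[x/1e3,yy/1e3],z/1e3]
th=np.linspace(0,2*np.pi,60)
lines=[([w(180,-29,8),w(180,29,8),w(-180,29,8),w(-180,-29,8)],(0,255,0)),
([w(180,-33,20),w(180,33,20),w(-180,33,20),w(-180,-33,20)],(255,255,0)),
([w(-17,37,43),w(27,37,43),w(27,67,43),w(-17,67,43)],(255,0,255)),([w(180,-38,52),w(180,38,52)],(0,255,255)),
([w(-10,103,63),w(20,103,63),w(20,111,63),w(-10,111,63)],(255,255,255)),([w(-10,111,21),w(20,111,21),w(20,111,63),w(-10,111,63)],(255,255,255))]
for i in range(3):
  for z in (8,72): lines.append(([w(42.8-54*i+27*np.cos(t),27*np.sin(t),z) for t in th],(0,165,255)))
for n,(x0,y0,x1,y1) in {"top":(250,140,420,290),"scene":(240,150,440,270)}.items():
  a=cv2.resize(np.ascontiguousarray(d[n]["color"][y0:y1,x0:x1,::-1]),None,fx=4,fy=4,interpolation=cv2.INTER_CUBIC)
  for l,c in lines:
    p=np.array([(proj(d[n],q)-[x0,y0]+.5)*4 for q in l]).round().astype(int); cv2.polylines(a,[p],True,c,1)
  cv2.imwrite(f"pics/ov_{n}.png",a)
E
python3 ov.py
```

```text
(no output)
```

View pics/ov_top.png

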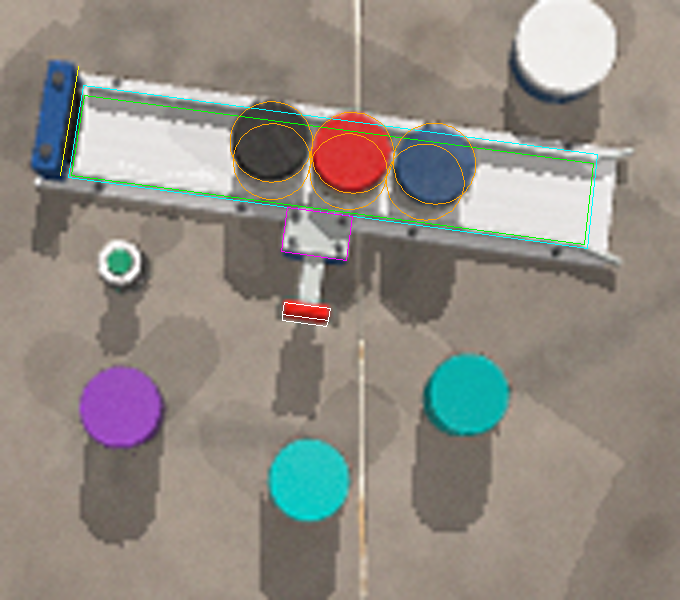

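View pics/ov_scene.png

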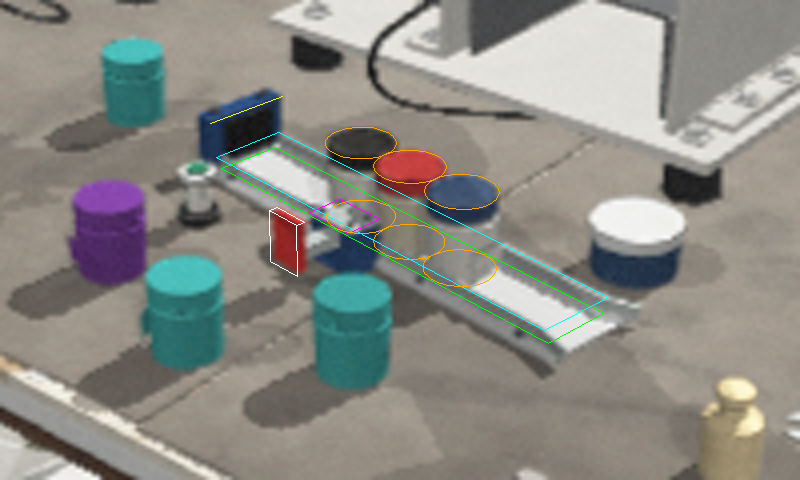

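```bash
python3 - <<'E'
import pickle
from h import *
d=pickle.load(open("c0.pkl","rb"))
for p in ([.232,.499,.231],[.232,.499,.4],[.4,.4,.231],[.54,-.147,.231],[.54,-.147,.03],[.559,-.013,.03],[0,0,0],[.45,.2,0]):
    print(p,proj(d["top"],p).round(),proj(d["scene"],p).round())
E
```

```text
[0.232, 0.499, 0.231] [ 86. 316.] [136. 131.]
[0.232, 0.499, 0.4] [ 20. 333.] [125.  74.]
[0.4, 0.4, 0.231] [140. 234.] [203. 123.]
[0.54, -0.147, 0.231] [395. 170.] [373. 153.]
[0.54, -0.147, 0.03] [380. 187.] [370. 218.]
[0.559, -0.013, 0.03] [331. 180.] [338. 201.]
[0, 0, 0] [327. 395.] [182. 301.]
[0.45, 0.2, 0] [254. 221.] [264. 202.]
```

```bash
python3 - <<'E'
import pickle,cv2
d=pickle.load(open("c0.pkl","rb"))
for n in("top","scene"):
    a=d[n]["color"][:,:,::-1]; a=a[:300,:400] if n=="scene" else a[0:300,0:400]
    cv2.imwrite(f"pics/{n}_l.png",cv2.resize(a,None,fx=2,fy=2))
E
```

```text
(no output)
```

View pics/scene_l.png

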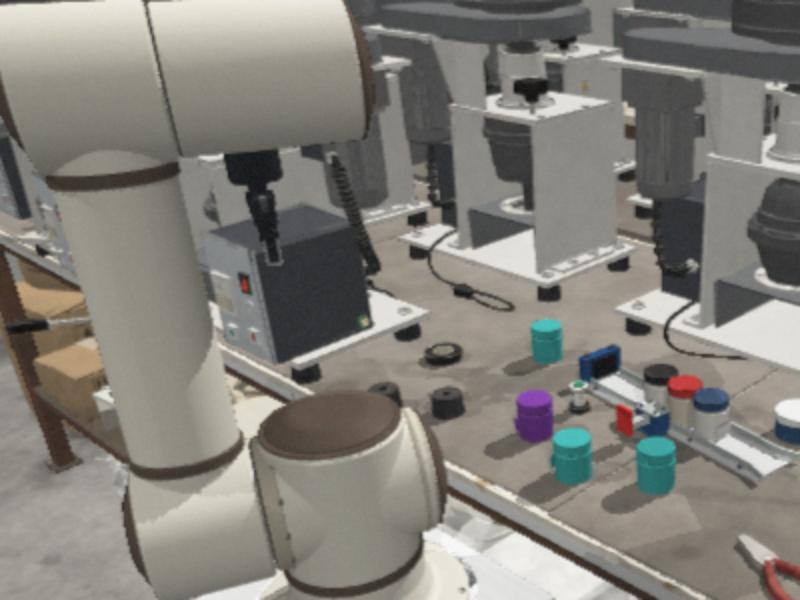

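```bash
python3 - <<'E'
import pickle
from h import *
d=pickle.load(open("c0.pkl","rb"))
def tri(a,b):
    A=[];B=[]
    for n,uv in(("top",a),("scene",b)):
        c=d[n];r=rot(c["attitude"])@np.linalg.inv(c["mtx"])@[*uv,1.];r/=np.linalg.norm(r)
        P=np.eye(3)-np.outer(r,r);A.append(P);B.append(P@np.array(c["eye"]))
    x=np.linalg.lstsq(np.vstack(A),np.hstack(B),rcond=None)[0];print(a,b,x.round(3),np.linalg.norm(np.vstack(A)@x-np.hstack(B)).round(3))
tri((380,15),(413,73));tri((390,113),(437,187));tri((390,113),(433,188));tri((228,112),(310,150))
for z in(.2,.4,.5,.6):print(z,unproj(d["top"],(335,50),z),unproj(d["top"],(335,5),z))
E
```

```text
(380, 15) (413, 73) [ 0.804 -0.097  0.385] 0.001
(390, 113) (437, 187) [ 0.765 -0.202  0.048] 0.042
(390, 113) (433, 188) [ 0.762 -0.197  0.047] 0.034
(228, 112) (310, 150) [0.741 0.265 0.068] 0.004
0.2 [ 0.84310458 -0.01982257  0.2       ] [ 0.96299317 -0.02069782  0.2       ]
0.4 [ 0.72453951 -0.01104292  0.4       ] [ 0.81531075 -0.01170559  0.4       ]
0.5 [ 0.66525697 -0.00665309  0.5       ] [ 0.74146955 -0.00720948  0.5       ]
0.6 [ 0.60597443 -0.00226326  0.6       ] [ 0.66762834 -0.00271337  0.6       ]
```

View pics/top_l.png

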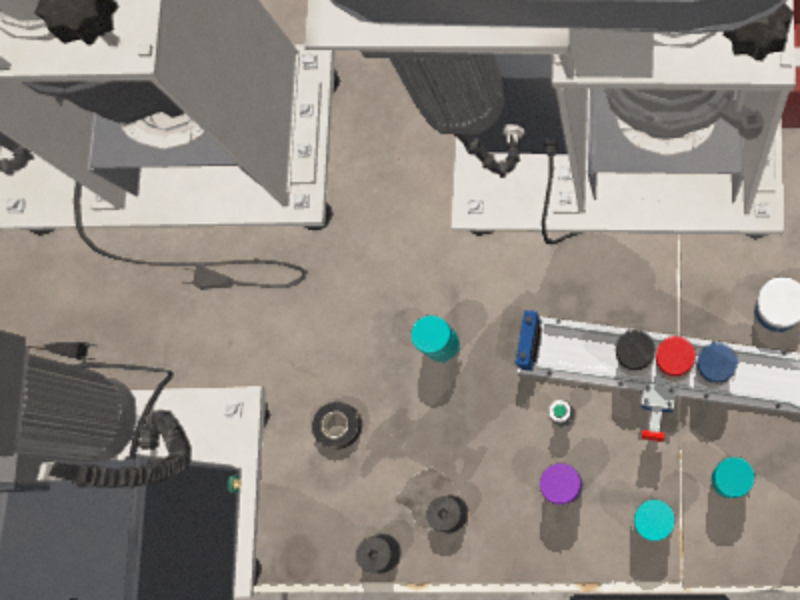

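Emit:
{"op": "step_arm", "data": {"steps": [{"hand": -1,"delta_pos": [15,-32,0],"delta_rot": [0,0,-0.064]},{"hand": -1,"delta_pos": [31,-65,0],"delta_rot": [0,0,-0.128]},{"hand": -1,"delta_pos": [46,-98,0],"delta_rot": [0,0,-0.192]},{"hand": -1,"delta_pos": [62,-130,0],"delta_rot": [0,0,-0.256]},{"hand": -1,"delta_pos": [77,-163,0],"delta_rot": [0,0,-0.32]},{"hand": -1,"delta_pos": [92,-195,0],"delta_rot": [0,0,-0.384]},{"hand": -1,"delta_pos": [108,-228,0],"delta_rot": [0,0,-0.448]},{"hand": -1,"delta_pos": [123,-260,0],"delta_rot": [0,0,-0.512]},{"hand": -1,"delta_pos": [138,-293,0],"delta_rot": [0,0,-0.576]},{"hand": -1,"delta_pos": [154,-325,0],"delta_rot": [0,0,-0.64]}]}}

```text
time_s: 0.98
eef_pos: [0.3863, 0.1718, 0.2313]
tcp_rot: [-0.0, 0.97, 0.244, 0.0]
wrist_force: [0.8, 0.4, -0.4]
width: -0.0001
```

Remaining: about (153.5, -324, …), rotation -0.632.

Emit:
{"op": "step_arm", "data": {"steps": [{"hand": -1,"delta_pos": [16,-33,0],"delta_rot": [0,0,-0.064]},{"hand": -1,"delta_pos": [32,-66,0],"delta_rot": [0,0,-0.128]},{"hand": -1,"delta_pos": [48,-100,0],"delta_rot": [0,0,-0.192]},{"hand": -1,"delta_pos": [64,-135,0],"delta_rot": [0,0,-0.256]},{"hand": -1,"delta_pos": [80,-170,0],"delta_rot": [0,0,-0.32]},{"hand": -1,"delta_pos": [96,-205,0],"delta_rot": [0,0,-0.384]},{"hand": -1,"delta_pos": [112,-240,-10],"delta_rot": [0,0,-0.448]},{"hand": -1,"delta_pos": [128,-275,-30],"delta_rot": [0,0,-0.512]},{"hand": -1,"delta_pos": [142,-305,-50],"delta_rot": [0,0,-0.576]},{"hand": -1,"delta_pos": [153,-324,-80],"delta_rot": [0,0,-0.632]}]}}

```text
time_s: 1.82
eef_pos: [0.5405, -0.1537, 0.1516]
tcp_rot: [0.001, 0.997, -0.071, 0.001]
wrist_force: [1.3, -0.2, -0.3]
width: -0.0004
```

```bash
cat > look.py <<'E'
import sys,cv2,pickle,numpy as np
from station import monitor, read_camera
from h import *
tag=sys.argv[1]
s=monitor.read_state();o=np.array([.5582,-.0185]);y=np.radians(82.14)
M=np.array([[np.cos(y),-np.sin(y)],[np.sin(y),np.cos(y)]])
print(s["time_s"],s["eef_pos"].round(4),"rail",(M.T@(s["eef_pos"][:2]-o)).round(4),"yaw",np.degrees(2*np.arctan2(s["tcp_rot"][2],s["tcp_rot"][1])).round(2),"F rail",(M.T@s["wrist_force"][:2]).round(2),s["wrist_force"].round(2))
d={}
for n,(x0,y0,x1,y1) in {"top":(250,140,420,290),"scene":(240,130,440,270)}.items():
  if n in sys.argv[2:]:
    c=d[n]=read_camera(n)
    cv2.imwrite(f"pics/{n}_{tag}.png",cv2.resize(c["color"][y0:y1,x0:x1,::-1],None,fx=4,fy=4,interpolation=cv2.INTER_CUBIC))
if "wrist" in sys.argv[2:]:
    c=d["wrist"]=read_camera("wrist");cv2.imwrite(f"pics/wrist_{tag}.png",c["color"][:,:,::-1])
pickle.dump((s,d),open(f"c_{tag}.pkl","wb"))
E
python3 look.py a wrist scene
```

```text
1.8167 [ 0.5405 -0.1537  0.1516] rail [-0.1364 -0.001 ] yaw -8.15 F rail [-0.03 -1.36] [ 1.34 -0.21 -0.28]
```

View pics/wrist_a.png

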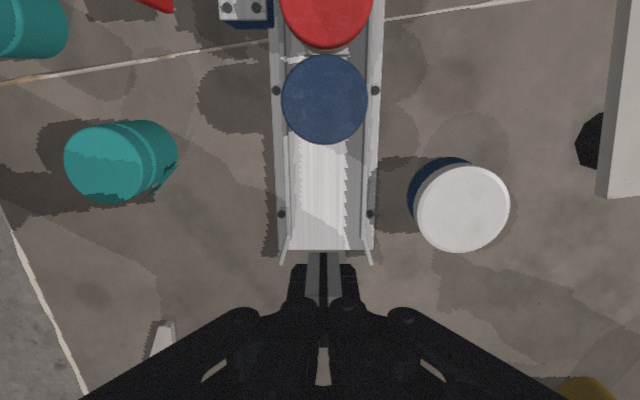

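View pics/scene_a.png

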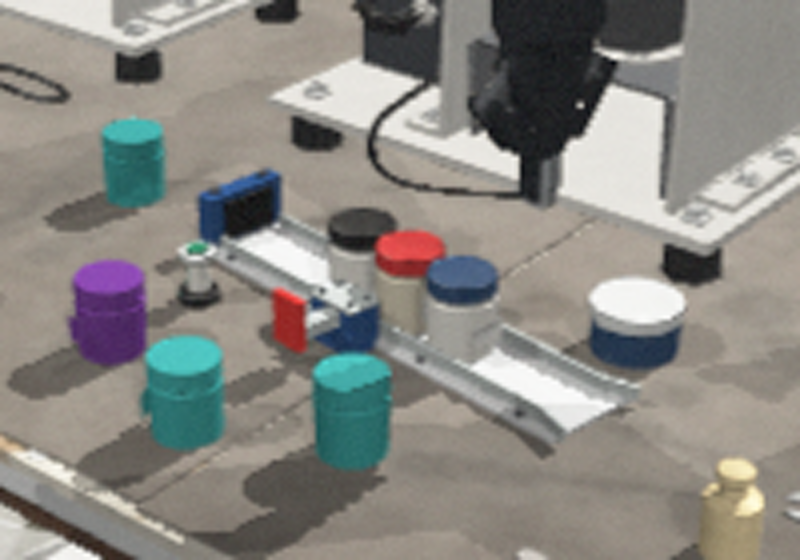

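```bash
cat > wr.py <<'E'
import pickle,sys
from h import *
o=np.array([.5582,-.0185]);y=np.radians(82.14)
M=np.array([[np.cos(y),-np.sin(y)],[np.sin(y),np.cos(y)]])
def wun(s,c,uv,z):
    Rt=rot(s["tcp_rot"]);m=np.array(c["mount"])
    e=s["eef_pos"]+Rt@m[:3,3];r=Rt@m[:3,:3]@np.linalg.inv(c["mtx"])@[*uv,1.]
    p=e+r*(z-e[2])/r[2];return p,(M.T@(p[:2]-o))
E
python3 - <<'E'
from wr import *
s,d=pickle.load(open("c_a.pkl","rb"));c=d["wrist"]
for n,uv,z in(("blue",(325,99),.072),("red",(327,5),.072),("chL",(289,235),.008),("chR",(358,235),.008),("rear?",(325,248),.008),("guide",(245,8),.043)):
    p,r=wun(s,c,uv,z);print(n,(p*1e3).round(1),(r*1e3).round(1))
E
```

```text
blue [553.7 -81.9  72. ] [-63.4  -4.2]
red [561.9 -31.6  72. ] [-12.5  -5.5]
chL [ 505.7 -195.4    8. ] [-182.4   27.8]
chR [ 566.6 -204.2    8. ] [-182.8  -33.7]
rear? [ 535.7 -212.6    8. ] [-195.4   -4.2]
guide [511.  -20.5  43. ] [-8.4 46.5]
```

Emit:
{"op": "step_arm", "data": {"steps": [{"hand": -1,"delta_pos": [1,0,-20],"delta_rot": [0,0,0]},{"hand": -1,"delta_pos": [2,0,-45],"delta_rot": [0,0,0]},{"hand": -1,"delta_pos": [2,0,-70],"delta_rot": [0,0,0]},{"hand": -1,"delta_pos": [2,0,-90],"delta_rot": [0,0,0]},{"hand": -1,"delta_pos": [2,0,-105],"delta_rot": [0,0,0]},{"hand": -1,"delta_pos": [2,0,-115],"delta_rot": [0,0,0]},{"hand": -1,"delta_pos": [2,0,-119],"delta_rot": [0,0,0]},{"hand": -1,"delta_pos": [2,2,-119],"delta_rot": [0,0,0]},{"hand": -1,"delta_pos": [3,6,-119],"delta_rot": [0,0,0]},{"hand": -1,"delta_pos": [3,10,-119],"delta_rot": [0,0,0]}]}}

```text
time_s: 2.75
eef_pos: [0.543, -0.1402, 0.0336]
tcp_rot: [0.0, 0.998, -0.068, 0.001]
wrist_force: [0.3, -0.3, -0.7]
width: 0.0002
```

```bash
python3 look.py b scene
```

```text
2.75 [ 0.543  -0.1402  0.0336] rail [-0.1226 -0.0016] yaw -7.85 F rail [-0.25 -0.36] [ 0.32 -0.3  -0.68]
```

View pics/scene_b.png

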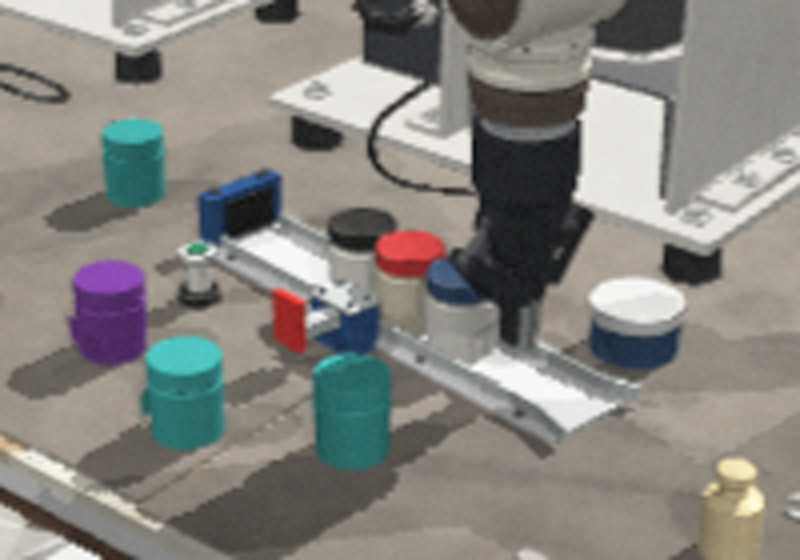

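Emit:
{"op": "step_arm", "data": {"steps": [{"hand": -1,"delta_pos": [0.5,4,0],"delta_rot": [0,0,0]},{"hand": -1,"delta_pos": [1,8,0],"delta_rot": [0,0,0]},{"hand": -1,"delta_pos": [1.6,12,0],"delta_rot": [0,0,0]},{"hand": -1,"delta_pos": [2,15,0],"delta_rot": [0,0,0]},{"hand": -1,"delta_pos": [2.5,18,0],"delta_rot": [0,0,0]},{"hand": -1,"delta_pos": [3,21,0],"delta_rot": [0,0,0]},{"hand": -1,"delta_pos": [3.3,24,0],"delta_rot": [0,0,0]},{"hand": -1,"delta_pos": [3.7,27,0],"delta_rot": [0,0,0]},{"hand": -1,"delta_pos": [4.1,30,0],"delta_rot": [0,0,0]},{"hand": -1,"delta_pos": [4.6,33,0],"delta_rot": [0,0,0]}]}}

```text
time_s: 3.63
eef_pos: [0.5468, -0.1073, 0.0323]
tcp_rot: [0.0, 0.998, -0.069, -0.0]
wrist_force: [0.8, -2.2, 0.1]
width: 0.0
```

```bash
python3 look.py c scene wrist
```

```text
3.6333 [ 0.5468 -0.1073  0.0323] rail [-0.0895 -0.0008] yaw -7.86 F rail [-2.1  -1.08] [ 0.78 -2.23  0.13]
```

View pics/scene_c.png

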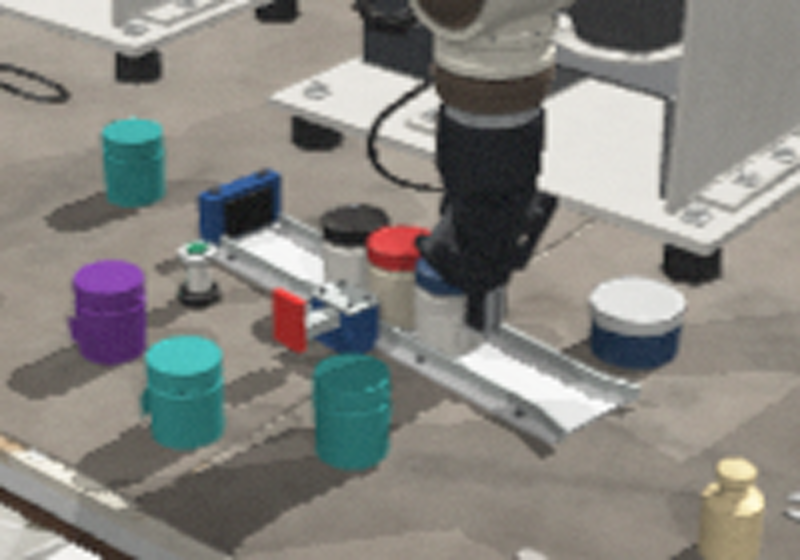

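View pics/wrist_c.png

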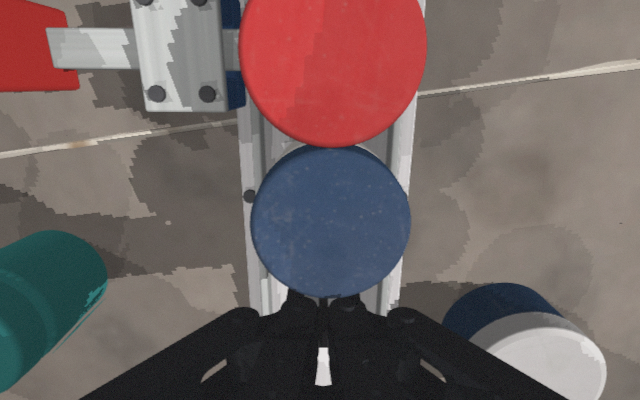

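Emit:
{"op": "step_arm", "data": {"steps": [{"hand": -1,"delta_pos": [0.5,4,0],"delta_rot": [0,0,0]},{"hand": -1,"delta_pos": [1.1,8,0],"delta_rot": [0,0,0]},{"hand": -1,"delta_pos": [1.7,12,0],"delta_rot": [0,0,0]},{"hand": -1,"delta_pos": [2.2,16,0],"delta_rot": [0,0,0]},{"hand": -1,"delta_pos": [2.8,20,0],"delta_rot": [0,0,0]},{"hand": -1,"delta_pos": [3.3,24,0],"delta_rot": [0,0,0]},{"hand": -1,"delta_pos": [3.9,28,0],"delta_rot": [0,0,0]},{"hand": -1,"delta_pos": [4.4,32,0],"delta_rot": [0,0,0]},{"hand": -1,"delta_pos": [5,36,0],"delta_rot": [0,0,0]},{"hand": -1,"delta_pos": [5.5,40,0],"delta_rot": [0,0,0]}]}}

```text
time_s: 4.57
eef_pos: [0.5524, -0.067, 0.0324]
tcp_rot: [0.0, 0.998, -0.068, 0.0]
wrist_force: [-0.5, -1.5, 0.5]
width: 0.0
```

```bash
python3 look.py d scene
```

```text
4.5667 [ 0.5524 -0.067   0.0324] rail [-0.0489 -0.0009] yaw -7.85 F rail [-1.57  0.32] [-0.53 -1.51  0.55]
```

View pics/scene_d.png

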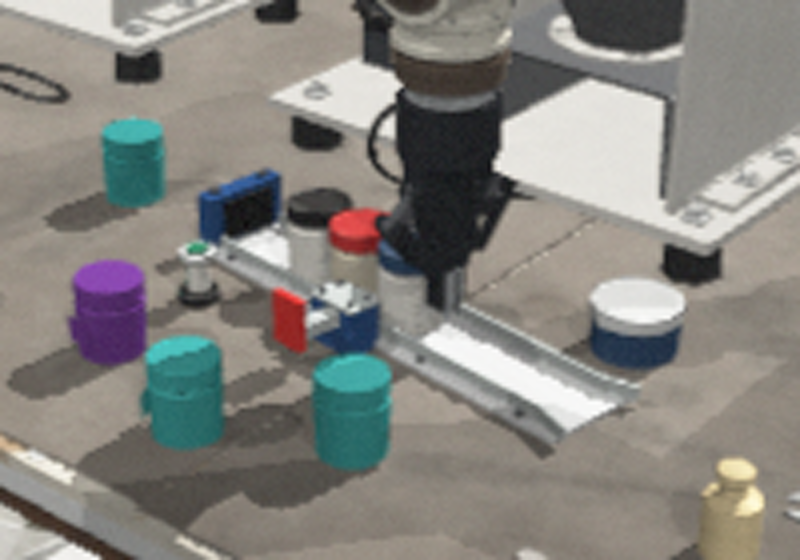

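Emit:
{"op": "step_arm", "data": {"steps": [{"hand": -1,"delta_pos": [0.5,4,0],"delta_rot": [0,0,0]},{"hand": -1,"delta_pos": [1.1,8,0],"delta_rot": [0,0,0]},{"hand": -1,"delta_pos": [1.7,12,0],"delta_rot": [0,0,0]},{"hand": -1,"delta_pos": [2.2,16,0],"delta_rot": [0,0,0]},{"hand": -1,"delta_pos": [2.8,20,0],"delta_rot": [0,0,0]},{"hand": -1,"delta_pos": [3.3,24,0],"delta_rot": [0,0,0]},{"hand": -1,"delta_pos": [3.9,28,0],"delta_rot": [0,0,0]},{"hand": -1,"delta_pos": [4.4,32,0],"delta_rot": [0,0,0]},{"hand": -1,"delta_pos": [5,36,0],"delta_rot": [0,0,0]},{"hand": -1,"delta_pos": [5.5,40,0],"delta_rot": [0,0,0]}]}}

```text
time_s: 5.45
eef_pos: [0.5578, -0.027, 0.0323]
tcp_rot: [0.0, 0.998, -0.068, -0.0]
wrist_force: [0.0, -1.8, 1.9]
width: 0.0001
```

```bash
python3 look.py e scene wrist
```

```text
5.45 [ 0.5578 -0.027   0.0323] rail [-0.0085 -0.0008] yaw -7.85 F rail [-1.73 -0.27] [ 0.03 -1.75  1.85]
```

View pics/scene_e.png

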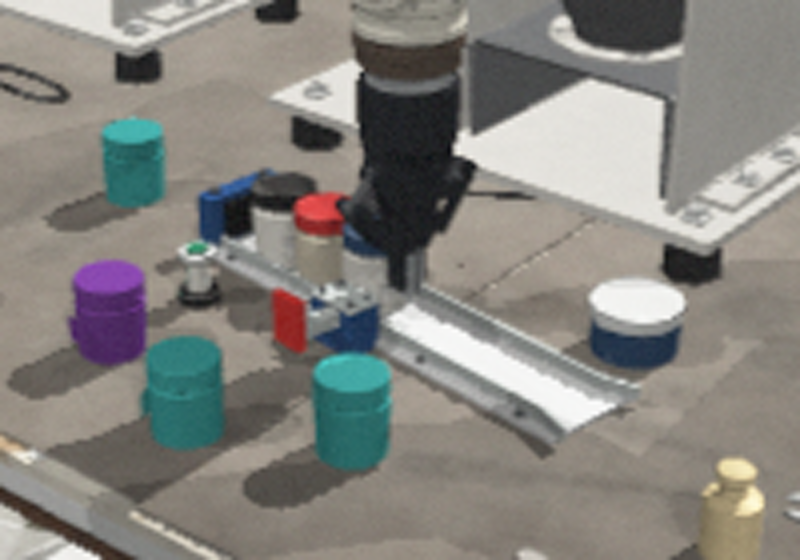

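View pics/wrist_e.png

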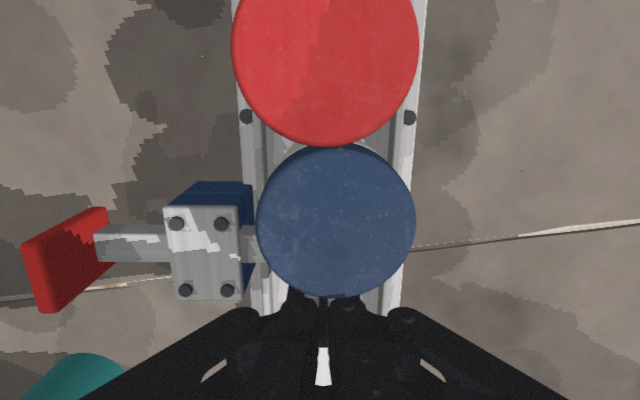

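Emit:
{"op": "step_arm", "data": {"steps": [{"hand": -1,"delta_pos": [0.3,2,0],"delta_rot": [0,0,0]},{"hand": -1,"delta_pos": [0.5,4,0],"delta_rot": [0,0,0]},{"hand": -1,"delta_pos": [0.8,6,0],"delta_rot": [0,0,0]},{"hand": -1,"delta_pos": [1,7.5,0],"delta_rot": [0,0,0]},{"hand": -1,"delta_pos": [1.2,9,0],"delta_rot": [0,0,0]},{"hand": -1,"delta_pos": [1.4,10.5,0],"delta_rot": [0,0,0]},{"hand": -1,"delta_pos": [1.6,11.5,0],"delta_rot": [0,0,0]},{"hand": -1,"delta_pos": [1.7,12.5,0],"delta_rot": [0,0,0]},{"hand": -1,"delta_pos": [1.8,13.5,0],"delta_rot": [0,0,0]},{"hand": -1,"delta_pos": [2,14.5,0],"delta_rot": [0,0,0]}]}}

```text
time_s: 6.38
eef_pos: [0.5597, -0.0128, 0.0323]
tcp_rot: [0.0, 0.998, -0.068, -0.0]
wrist_force: [-0.4, -2.1, 1.1]
width: -0.0
```

```bash
python3 look.py f scene
```

```text
6.3833 [ 0.5597 -0.0128  0.0323] rail [ 0.0058 -0.0008] yaw -7.85 F rail [-2.11  0.16] [-0.45 -2.07  1.13]
```

View pics/scene_f.png

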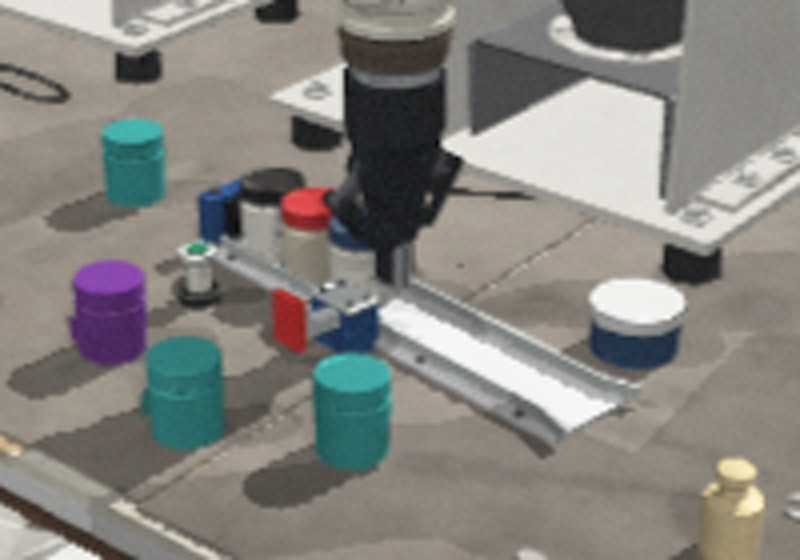

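Not at the stop yet; continue finely.

Emit:
{"op": "step_arm", "data": {"steps": [{"hand": -1,"delta_pos": [0,0.5,0],"delta_rot": [0,0,0]},{"hand": -1,"delta_pos": [0.1,1,0],"delta_rot": [0,0,0]},{"hand": -1,"delta_pos": [0.2,1.5,0],"delta_rot": [0,0,0]},{"hand": -1,"delta_pos": [0.3,2,0],"delta_rot": [0,0,0]},{"hand": -1,"delta_pos": [0.3,2.5,0],"delta_rot": [0,0,0]},{"hand": -1,"delta_pos": [0.4,3,0],"delta_rot": [0,0,0]},{"hand": -1,"delta_pos": [0.5,3.5,0],"delta_rot": [0,0,0]},{"hand": -1,"delta_pos": [0.5,4,0],"delta_rot": [0,0,0]},{"hand": -1,"delta_pos": [0.6,4,0],"delta_rot": [0,0,0]},{"hand": -1,"delta_pos": [0.6,4,0],"delta_rot": [0,0,0]}]}}

```text
time_s: 7.27
eef_pos: [0.5604, -0.0088, 0.0323]
tcp_rot: [-0.0, 0.998, -0.068, -0.0]
wrist_force: [0.5, -0.3, -0.5]
width: -0.0002
```

```bash
python3 look.py g scene
```

```text
7.2667 [ 0.5604 -0.0088  0.0323] rail [ 0.0099 -0.0008] yaw -7.84 F rail [-0.23 -0.5 ] [ 0.46 -0.3  -0.46]
```

Emit:
{"op": "step_arm", "data": {"steps": [{"hand": -1,"delta_pos": [0,0.5,0],"delta_rot": [0,0,0]},{"hand": -1,"delta_pos": [0.1,1,0],"delta_rot": [0,0,0]},{"hand": -1,"delta_pos": [0.2,1.5,0],"delta_rot": [0,0,0]},{"hand": -1,"delta_pos": [0.3,2,0],"delta_rot": [0,0,0]},{"hand": -1,"delta_pos": [0.3,2.3,0],"delta_rot": [0,0,0]},{"hand": -1,"delta_pos": [0.4,2.6,0],"delta_rot": [0,0,0]},{"hand": -1,"delta_pos": [0.4,3,0],"delta_rot": [0,0,0]},{"hand": -1,"delta_pos": [0.5,3.3,0],"delta_rot": [0,0,0]},{"hand": -1,"delta_pos": [0.5,3.6,0],"delta_rot": [0,0,0]},{"hand": -1,"delta_pos": [0.5,4,0],"delta_rot": [0,0,0]}]}}

```text
time_s: 8.15
eef_pos: [0.5608, -0.005, 0.0322]
tcp_rot: [0.0, 0.998, -0.069, -0.0]
wrist_force: [0.3, -2.7, -1.2]
width: 0.0001
```

```bash
python3 look.py h scene top wrist
```

```text
8.15 [ 0.5608 -0.005   0.0322] rail [ 0.0137 -0.0007] yaw -7.86 F rail [-2.65 -0.62] [ 0.26 -2.71 -1.17]
```

View pics/scene_h.png

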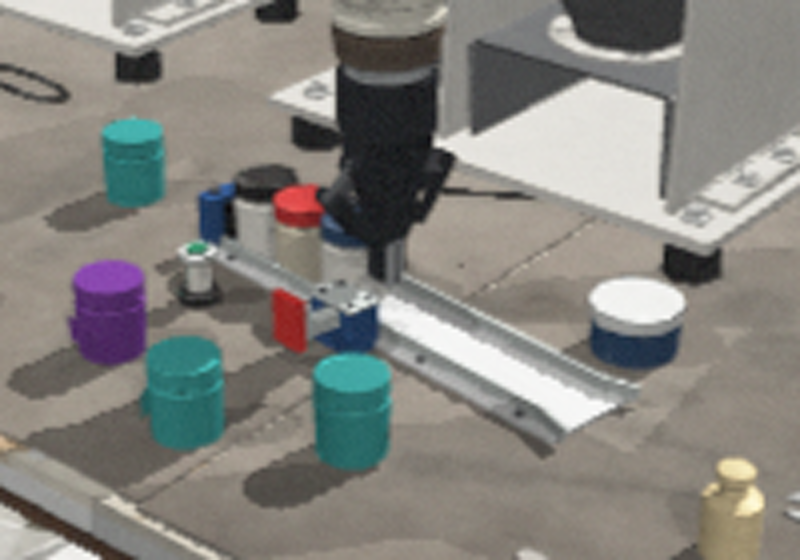

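View pics/top_h.png

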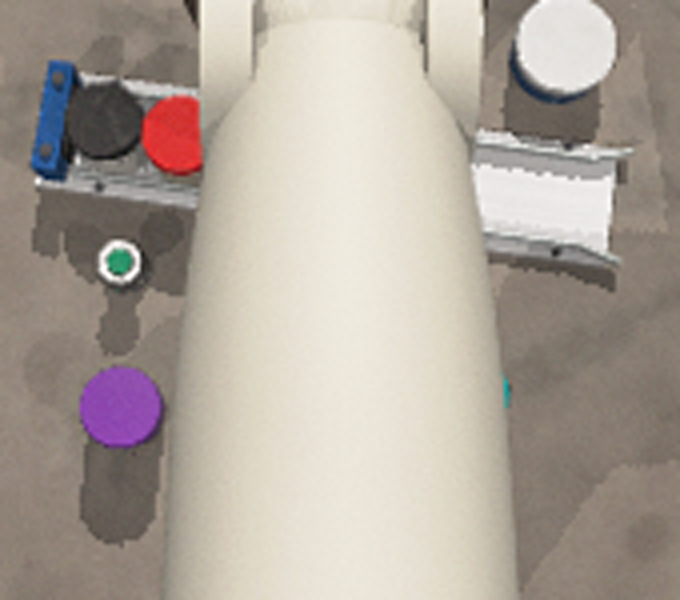

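View pics/wrist_h.png

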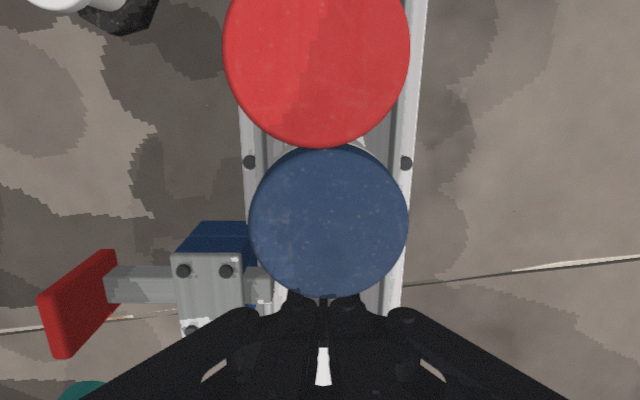

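Emit:
{"op": "step_arm", "data": {"steps": [{"hand": -1,"delta_pos": [0,0.4,0],"delta_rot": [0,0,0]},{"hand": -1,"delta_pos": [0.1,0.8,0],"delta_rot": [0,0,0]},{"hand": -1,"delta_pos": [0.2,1.2,0],"delta_rot": [0,0,0]},{"hand": -1,"delta_pos": [0.2,1.6,0],"delta_rot": [0,0,0]},{"hand": -1,"delta_pos": [0.3,2,0],"delta_rot": [0,0,0]},{"hand": -1,"delta_pos": [0.3,2.3,0],"delta_rot": [0,0,0]},{"hand": -1,"delta_pos": [0.3,2.6,0],"delta_rot": [0,0,0]},{"hand": -1,"delta_pos": [0.4,2.8,0],"delta_rot": [0,0,0]},{"hand": -1,"delta_pos": [0.4,3,0],"delta_rot": [0,0,0]},{"hand": -1,"delta_pos": [0.4,3,0],"delta_rot": [0,0,0]}]}}

```text
time_s: 9.13
eef_pos: [0.5612, -0.0038, 0.0323]
tcp_rot: [0.002, 0.998, -0.069, 0.0]
wrist_force: [-1.1, -14.3, -0.4]
width: -0.0002
```

```bash
python3 look.py i top
```

```text
9.1333 [ 0.5612 -0.0038  0.0323] rail [ 0.015  -0.0009] yaw -7.94 F rail [-14.35  -0.9 ] [ -1.07 -14.34  -0.35]
```

View pics/top_i.png

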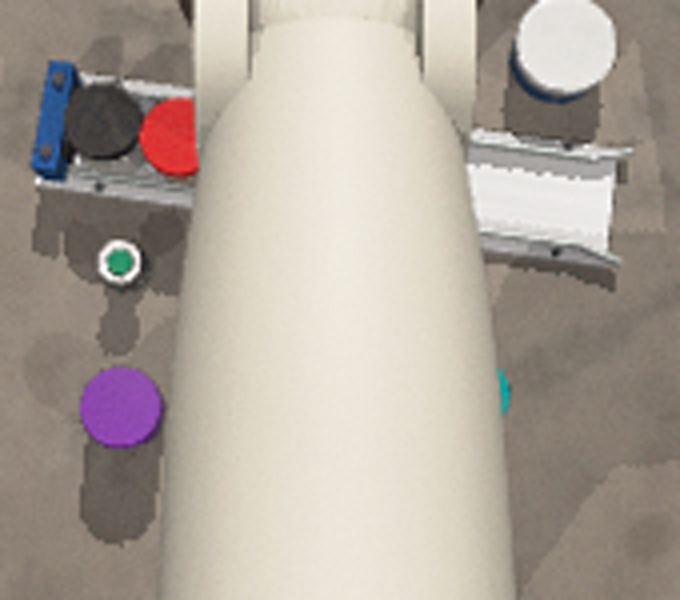

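```bash
python3 - <<'E'
import pickle
from wr import *
s,d=pickle.load(open("c_i.pkl","rb"));t=d["top"]
for n,uv,z in(("black",(103.5,121),.072),("stop edge A",(76,66),.052),("stop edge B",(61,177),.052)):
    p=unproj(t,(250+uv[0]/4-.4,140+uv[1]/4-.4),z);print(n,p,M.T@(p[:2]-o))
s,d=pickle.load(open("c_h.pkl","rb"));c=d["wrist"]
for n,uv,z in(("blue",(328,220),.072),):
    print(wun(s,c,uv,z))
E
```

```text
black [0.57746722 0.13380672 0.072     ] [0.15351067 0.0017422 ]
stop edge A [0.62028609 0.15559833 0.052     ] [ 0.18095316 -0.03769433]
stop edge B [0.54383502 0.16395918 0.052     ] [0.17878056 0.03918186]
(array([0.56940342, 0.03534906, 0.072     ]), array([ 0.05487526, -0.00373414]))
```

Emit:
{"op": "step_arm", "data": {"steps": [{"hand": -1,"delta_pos": [-0.4,-3,0],"delta_rot": [0,0,0]},{"hand": -1,"delta_pos": [-1,-8,0],"delta_rot": [0,0,0]},{"hand": -1,"delta_pos": [-2.5,-18,0],"delta_rot": [0,0,0]},{"hand": -1,"delta_pos": [-4,-28,0],"delta_rot": [0,0,0]},{"hand": -1,"delta_pos": [-5,-35,0],"delta_rot": [0,0,0]},{"hand": -1,"delta_pos": [-5,-35,20],"delta_rot": [0,0,0]},{"hand": -1,"delta_pos": [-5,-35,50],"delta_rot": [0,0,0]},{"hand": -1,"delta_pos": [-5,-35,85],"delta_rot": [0,0,0]},{"hand": -1,"delta_pos": [-5,-35,115],"delta_rot": [0,0,0]},{"hand": -1,"delta_pos": [-5,-35,130],"delta_rot": [0,0,0]}]}}

```text
time_s: 10.02
eef_pos: [0.5572, -0.0376, 0.1666]
tcp_rot: [-0.0, 0.998, -0.069, 0.002]
wrist_force: [1.1, -0.2, -0.0]
width: 0.0002
```

```bash
python3 look.py j scene wrist
```

```text
10.0167 [ 0.5572 -0.0376  0.1666] rail [-0.019  -0.0016] yaw -7.88 F rail [-0.01 -1.14] [ 1.13 -0.17 -0.03]
```

View pics/wrist_j.png

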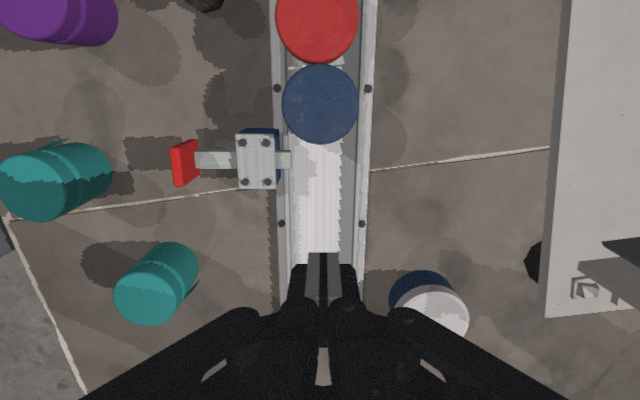

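View pics/scene_j.png

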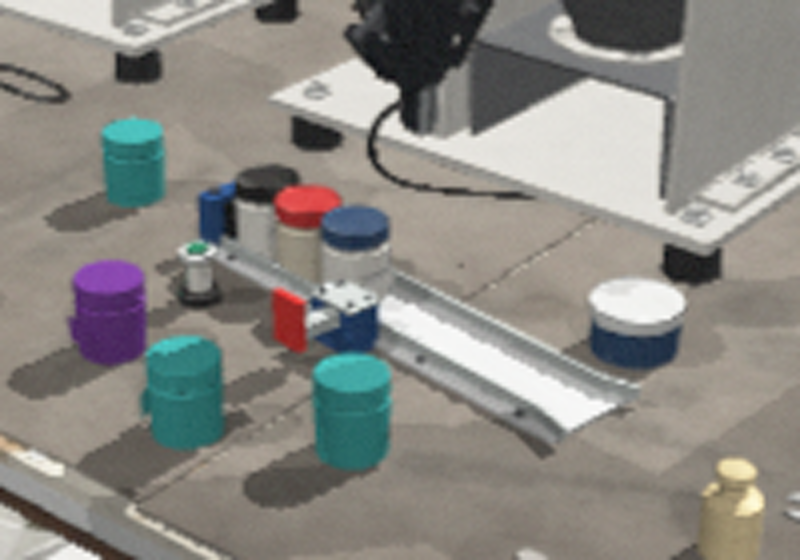

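```bash
python3 - <<'E'
from wr import *
s,d=pickle.load(open("c_j.pkl","rb"));c=d["wrist"]
for n,uv,z in(("tab outer top c",(170.5,167),.063),("a",(170,149),.063),("b",(172,186),.063),("blue",(320,103),.072),("guide",(255,163),.043)):
    p,r=wun(s,c,uv,z);print(n,(p*1e3).round(1),(r*1e3).round(1))
E
```

```text
tab outer top c [454.1   2.3  63. ] [  6.3 106. ]
a [457.3  14.9  63. ] [ 19.3 104.5]
b [451.3 -11.7  63. ] [ -7.9 106.9]
blue [566.6  31.8  72. ] [51.  -1.5]
guide [510.2  -7.   43. ] [ 4.8 49.1]
```

Emit:
{"op": "step_arm", "data": {"steps": [{"hand": -1,"delta_pos": [-20,6,0],"delta_rot": [0,0,0]},{"hand": -1,"delta_pos": [-45,15,0],"delta_rot": [0,0,0]},{"hand": -1,"delta_pos": [-75,25,0],"delta_rot": [0,0,0]},{"hand": -1,"delta_pos": [-105,35,0],"delta_rot": [0,0,0]},{"hand": -1,"delta_pos": [-128,42,0],"delta_rot": [0,0,0]},{"hand": -1,"delta_pos": [-140,45,0],"delta_rot": [0,0,0]},{"hand": -1,"delta_pos": [-140,45,-15],"delta_rot": [0,0,0]},{"hand": -1,"delta_pos": [-140,45,-35],"delta_rot": [0,0,0]},{"hand": -1,"delta_pos": [-140,45,-50],"delta_rot": [0,0,0]},{"hand": -1,"delta_pos": [-140,45,-60],"delta_rot": [0,0,0]}]}}

```text
time_s: 10.95
eef_pos: [0.4152, 0.0079, 0.0999]
tcp_rot: [0.0, 0.998, -0.069, -0.001]
wrist_force: [1.0, -0.8, -0.3]
width: 0.0001
```

```bash
python3 look.py k scene wrist
```

```text
10.95 [0.4152 0.0079 0.0999] rail [0.0066 0.1453] yaw -7.86 F rail [-0.64 -1.08] [ 0.99 -0.78 -0.31]
```

View pics/wrist_k.png

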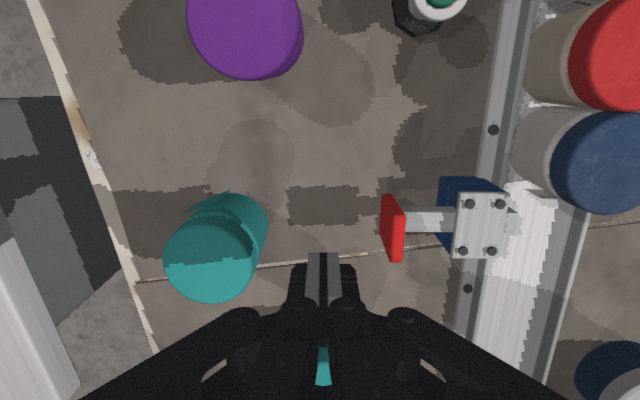

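View pics/scene_k.png

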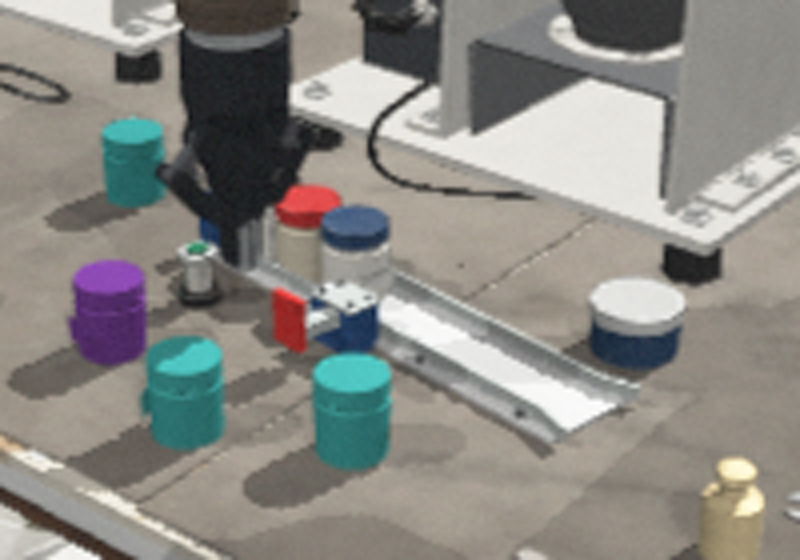

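Emit:
{"op": "step_arm", "data": {"steps": [{"hand": -1,"delta_pos": [0,0,-15],"delta_rot": [0,0,0]},{"hand": -1,"delta_pos": [0,0,-30],"delta_rot": [0,0,0]},{"hand": -1,"delta_pos": [0,0,-45],"delta_rot": [0,0,0]},{"hand": -1,"delta_pos": [0,0,-54],"delta_rot": [0,0,0]},{"hand": -1,"delta_pos": [0,0,-58],"delta_rot": [0,0,0]},{"hand": -1,"delta_pos": [2,0,-58],"delta_rot": [0,0,0]},{"hand": -1,"delta_pos": [5,-1,-58],"delta_rot": [0,0,0]},{"hand": -1,"delta_pos": [9,-1,-58],"delta_rot": [0,0,0]},{"hand": -1,"delta_pos": [12,-2,-58],"delta_rot": [0,0,0]},{"hand": -1,"delta_pos": [15,-2,-58],"delta_rot": [0,0,0]}]}}

```text
time_s: 11.88
eef_pos: [0.4321, 0.006, 0.0449]
tcp_rot: [-0.0, 0.998, -0.068, 0.0]
wrist_force: [-0.1, 0.4, 0.5]
width: 0.0003
```

```bash
python3 look.py l scene wrist
```

```text
11.8833 [0.4321 0.006  0.0449] rail [0.007  0.1283] yaw -7.85 F rail [0.39 0.19] [-0.13  0.42  0.46]
```

View pics/scene_l.png

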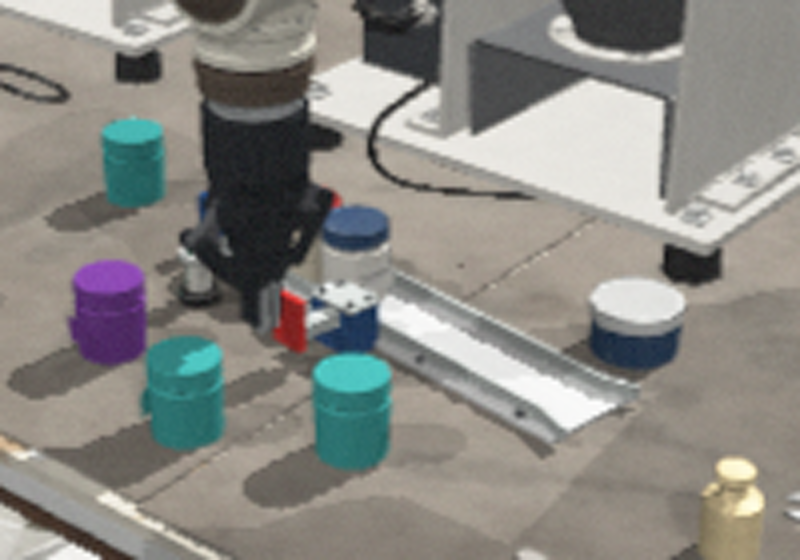

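View pics/wrist_l.png

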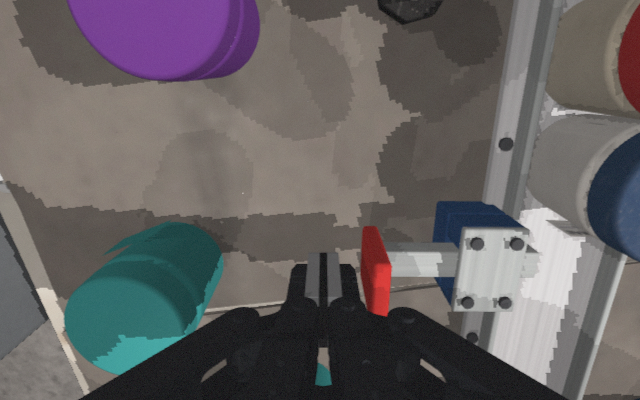

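Emit:
{"op": "step_arm", "data": {"steps": [{"hand": -1,"delta_pos": [3,-0.4,-2],"delta_rot": [0,0,0]},{"hand": -1,"delta_pos": [6,-0.8,-2],"delta_rot": [0,0,0]},{"hand": -1,"delta_pos": [9,-1.2,-2],"delta_rot": [0,0,0]},{"hand": -1,"delta_pos": [12,-1.7,-2],"delta_rot": [0,0,0]},{"hand": -1,"delta_pos": [15,-2.1,-2],"delta_rot": [0,0,0]},{"hand": -1,"delta_pos": [18,-2.5,-2],"delta_rot": [0,0,0]},{"hand": -1,"delta_pos": [21,-2.9,-2],"delta_rot": [0,0,0]},{"hand": -1,"delta_pos": [24,-3.3,-2],"delta_rot": [0,0,0]},{"hand": -1,"delta_pos": [27,-3.7,-2],"delta_rot": [0,0,0]},{"hand": -1,"delta_pos": [30,-4.1,-2],"delta_rot": [0,0,0]}]}}

```text
time_s: 12.82
eef_pos: [0.4615, 0.0019, 0.0422]
tcp_rot: [0.0, 0.998, -0.068, -0.0]
wrist_force: [-1.3, -0.3, -0.6]
width: -0.0004
```

```bash
python3 look.py m scene wrist
```

```text
12.8167 [0.4615 0.0019 0.0422] rail [0.007  0.0985] yaw -7.86 F rail [-0.51  1.26] [-1.32 -0.34 -0.56]
```

View pics/wrist_m.png

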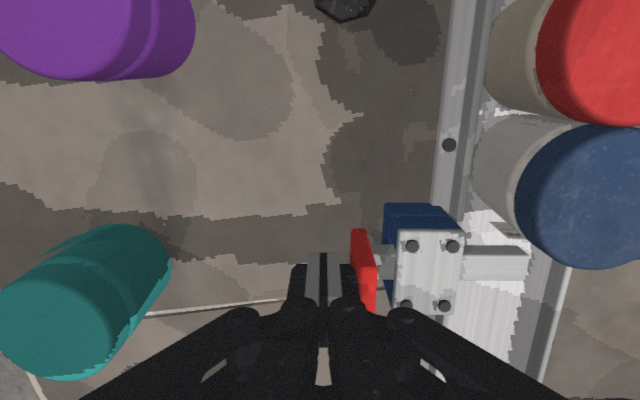

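View pics/scene_m.png

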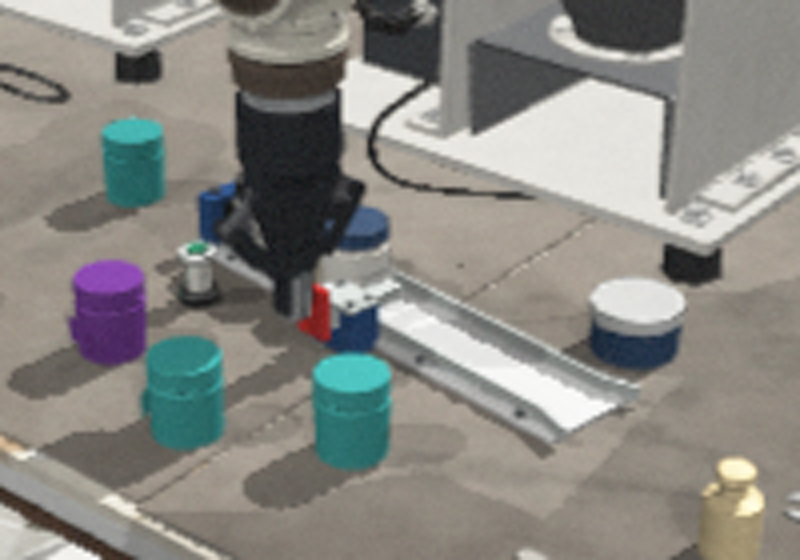

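Emit:
{"op": "step_arm", "data": {"steps": [{"hand": -1,"delta_pos": [2,-0.3,0],"delta_rot": [0,0,0]},{"hand": -1,"delta_pos": [4,-0.6,0],"delta_rot": [0,0,0]},{"hand": -1,"delta_pos": [6,-0.8,0],"delta_rot": [0,0,0]},{"hand": -1,"delta_pos": [7,-1,0],"delta_rot": [0,0,0]},{"hand": -1,"delta_pos": [8,-1.1,0],"delta_rot": [0,0,0]},{"hand": -1,"delta_pos": [9,-1.2,0],"delta_rot": [0,0,0]},{"hand": -1,"delta_pos": [10,-1.4,0],"delta_rot": [0,0,0]},{"hand": -1,"delta_pos": [11,-1.5,0],"delta_rot": [0,0,0]},{"hand": -1,"delta_pos": [11.5,-1.6,0],"delta_rot": [0,0,0]},{"hand": -1,"delta_pos": [12,-1.7,0],"delta_rot": [0,0,0]}]}}

```text
time_s: 13.75
eef_pos: [0.4728, 0.0004, 0.0423]
tcp_rot: [-0.0, 0.998, -0.068, -0.001]
wrist_force: [-6.9, 1.2, 4.2]
width: -0.0001
```

```bash
python3 look.py n wrist
```

```text
13.75 [4.728e-01 4.000e-04 4.230e-02] rail [0.007  0.0872] yaw -7.85 F rail [0.21 6.99] [-6.9   1.16  4.2 ]
```

View pics/wrist_n.png

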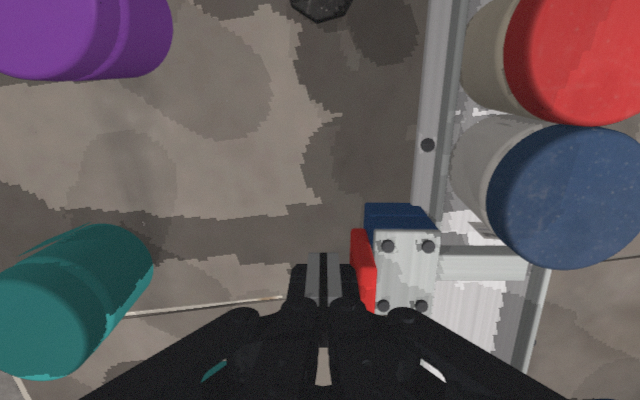

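Emit:
{"op": "step_arm", "data": {"steps": [{"hand": -1,"delta_pos": [0.5,-0.1,0],"delta_rot": [0,0,0]},{"hand": -1,"delta_pos": [1,-0.1,0],"delta_rot": [0,0,0]},{"hand": -1,"delta_pos": [1.5,-0.2,0],"delta_rot": [0,0,0]},{"hand": -1,"delta_pos": [2,-0.3,0],"delta_rot": [0,0,0]},{"hand": -1,"delta_pos": [2,-0.3,0],"delta_rot": [0,0,0]},{"hand": -1,"delta_pos": [2,-0.3,0],"delta_rot": [0,0,0]},{"hand": -1,"delta_pos": [2,-0.3,0],"delta_rot": [0,0,0]},{"hand": -1,"delta_pos": [2,-0.3,0],"delta_rot": [0,0,0]},{"hand": -1,"delta_pos": [2,-0.3,0],"delta_rot": [0,0,0]},{"hand": -1,"delta_pos": [2,-0.3,0],"delta_rot": [0,0,0]}]}}

```text
time_s: 14.63
eef_pos: [0.4729, 0.0003, 0.0422]
tcp_rot: [-0.0, 0.998, -0.068, -0.002]
wrist_force: [-15.9, 3.1, 10.3]
width: 0.0
```

```bash
python3 look.py o scene
```

```text
14.6333 [4.729e-01 3.000e-04 4.220e-02] rail [0.007 0.087] yaw -7.84 F rail [ 0.86 16.15] [-15.88   3.06  10.28]
```

View pics/scene_o.png

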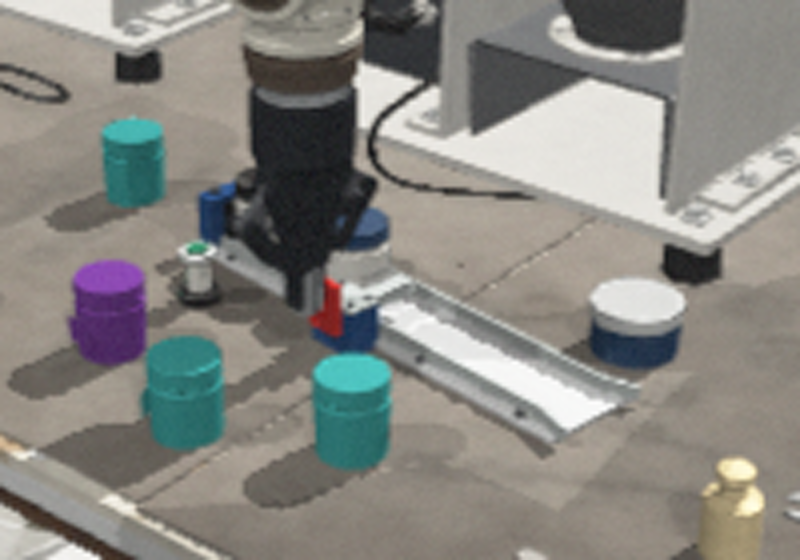

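Emit:
{"op": "step_arm", "data": {"steps": [{"hand": -1,"delta_pos": [-3,0.4,0],"delta_rot": [0,0,0]},{"hand": -1,"delta_pos": [-8,1,0],"delta_rot": [0,0,0]},{"hand": -1,"delta_pos": [-18,2.5,0],"delta_rot": [0,0,0]},{"hand": -1,"delta_pos": [-28,4,0],"delta_rot": [0,0,0]},{"hand": -1,"delta_pos": [-36,5,0],"delta_rot": [0,0,0]},{"hand": -1,"delta_pos": [-38,5,20],"delta_rot": [0,0,0]},{"hand": -1,"delta_pos": [-38,5,50],"delta_rot": [0,0,0]},{"hand": -1,"delta_pos": [-38,5,85],"delta_rot": [0,0,0]},{"hand": -1,"delta_pos": [-38,5,120],"delta_rot": [0,0,0]},{"hand": -1,"delta_pos": [-38,5,150],"delta_rot": [0,0,0]}]}}

```text
time_s: 15.52
eef_pos: [0.4366, 0.0051, 0.1947]
tcp_rot: [-0.0, 0.998, -0.068, 0.001]
wrist_force: [1.6, 0.2, 0.3]
width: -0.0002
```

Emit:
{"op": "step_arm", "data": {"steps": [{"hand": -1,"delta_pos": [0,30,5],"delta_rot": [0,0,0]},{"hand": -1,"delta_pos": [0,60,10],"delta_rot": [0,0,0]},{"hand": -1,"delta_pos": [-10,90,20],"delta_rot": [0,0,0]},{"hand": -1,"delta_pos": [-20,120,30],"delta_rot": [0,0,0]},{"hand": -1,"delta_pos": [-30,150,40],"delta_rot": [0,0,0]},{"hand": -1,"delta_pos": [-40,180,50],"delta_rot": [0,0,0]},{"hand": -1,"delta_pos": [-50,210,60],"delta_rot": [0,0,0]},{"hand": -1,"delta_pos": [-55,230,60],"delta_rot": [0,0,0]},{"hand": -1,"delta_pos": [-60,240,60],"delta_rot": [0,0,0]},{"hand": -1,"delta_pos": [-60,240,60],"delta_rot": [0,0,0]}]}}

```text
time_s: 16.35
eef_pos: [0.3761, 0.2462, 0.2521]
tcp_rot: [-0.0, 0.998, -0.067, -0.0]
wrist_force: [-0.3, -0.3, -0.5]
width: 0.0003
```

```bash
python3 look.py p scene top; sed -e 's/c0.pkl/c_p.pkl/; s/d=pickle.load(\(.*\))$/d=pickle.load(\1)[1]/; s/103,63/66,63/g;s/111/74/g;s/103/66/g;s/42.8/153/;s/ov_/ov2_/' ov.py > ov2.py; python3 ov2.py
```

```text
16.35 [0.3761 0.2462 0.2521] rail [0.2373 0.2166] yaw -7.7 F rail [-0.35  0.3 ] [-0.34 -0.3  -0.48]
```

View pics/top_p.png

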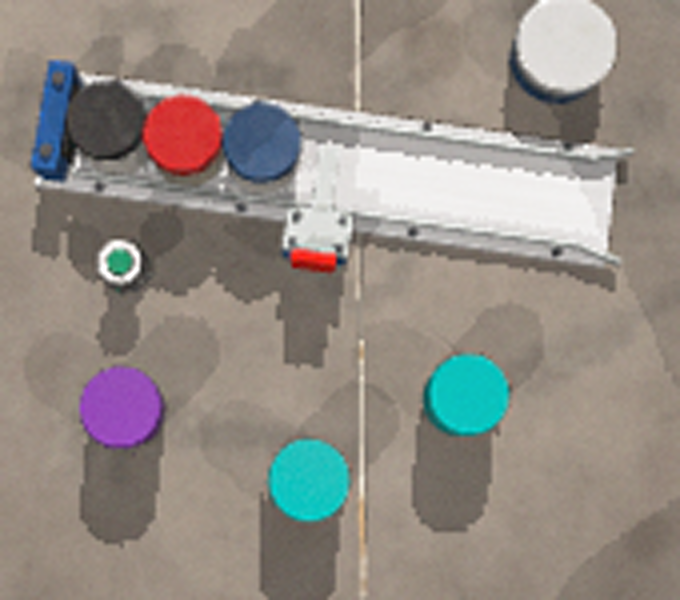

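View pics/scene_p.png

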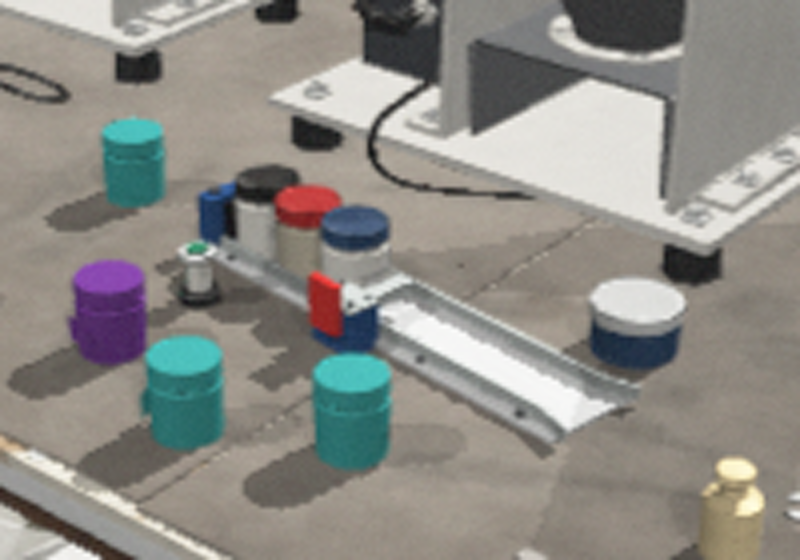

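View pics/ov2_top.png

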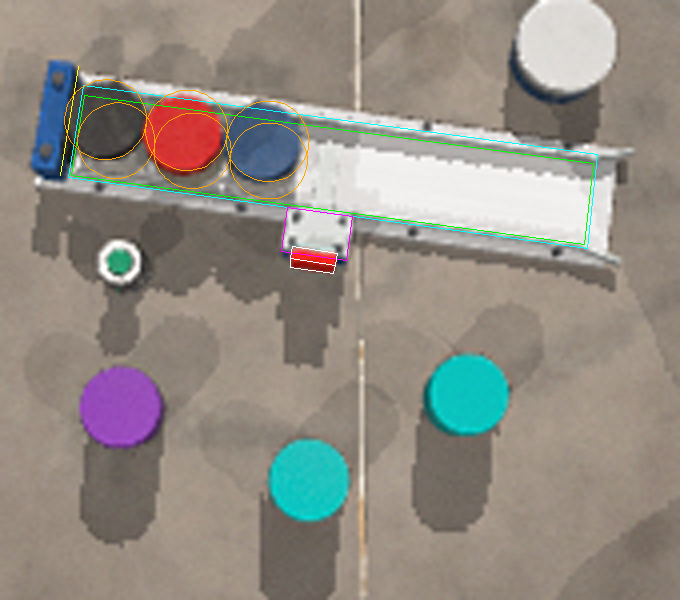

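```bash
python3 -c "
from station import ticket
print(ticket.finish_job())"
```

```text
the job is handed in; nothing more can be done
None
```

The three jars are home against the end stop and the latch bar is pushed in behind them. I handed the job in at about 16 s.

- **Jars:** I pushed the row with the shut fingers on the rear (blue-capped) jar. The push force stayed around 2 N, then rose to about 14 N when the front jar met the stop. In the final pictures the row is touching and upright. The front (black-capped) jar's centre measured 153.5 mm along the rail while pressed home, where 153 mm is expected.
- **Latch:** I pushed the red tab by its outer face until it stopped dead. Force rose from about 7 to 16 N with no further movement. The tab had moved about 38 mm by the overhead picture, and it now sits against the guide block with the bar across the channel.
- **Surroundings:** The bystanders near the rail look unmoved in the final pictures. I did not check those farther off to the left. The arm is clear and its wrist force reads about zero.

**Where the measurements disagreed:**
- The cameras differ by up to about 7 mm on the rail and jar positions.
- The wrist camera put the last jar about 5–9 mm nearer the stop than expected.
- The fingers stopped about 7 mm farther along the rail than I had predicted.
- A vertical force of about 10 N built up on the fingers at the latch limit.

I relied on the contact forces and the overhead picture for the final positions.

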